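# Rock the ball divider's seesaw gate over and feed a grinding ball down the other chute

### The job

The seesaw gate of the ball divider is tipped towards its left-hand chute. With a fingertip, press the raised thumb pad down to rock the gate fully over to its other stop, then push the white grinding ball straight off its ledge onto the gate, so that it rolls down the other chute and comes to rest in the right-hand pocket. Only press and push: do not lift or carry the ball, and leave the bottle, vial, cup and dish around the divider where they stand.

Things in the scene. Friction and masses are not known exactly. Their poses are not given: they have to be found in the camera images.
- divider: ball divider, fixed white bench fixture, dark grey base and ledge, 320 mm long (its y), 127 mm deep. Origin: on the worktop under the middle of the gate; its x points away from the robot, y to the left, turned by up to 0.12 rad. Back panel: front face at x = 17.5 mm, top at z = 125 mm. Beyond each end of the gate a steep chute leads outwards into a pocket whose end wall is 72 mm high
- ledge_edge (a point): middle of the far edge of the ball's ledge, on its floor (z = 99 mm, 19 mm to the near side of the gate's middle). The ledge runs 66 mm from here towards the robot (divider's -x), open at both ends, 39 mm wide over its side kerbs, which are 6 mm high and 29 mm apart. It falls 2.3 degrees towards the robot, so that the ball rests against a 2 mm cross rib on its near side. Past it the ball drops 14 mm onto the gate; back panel 36 mm beyond
- gate (a joint): seesaw gate: aluminium trough 144 mm long (divider's y), 33 mm wide, between ledge and back panel, rocking on a pin along the divider's x at y = 0, z = 80 mm. Rad: +0.22 (stop) = left end (+y) down, -0.22 (stop) = right end (-y) down; starts at 0.17 to 0.22. The pivot is stiff: the gate stays where it is left; about 1.5 N on a pad moves it
- pad_left (a point): centre of the top face of the left thumb pad of the gate, a flat dark grey square 28 x 28 mm, 5 mm thick, on the trough's near side; it lies 32 mm to the near side of (-x), 60 mm to the left of and 25 mm above the pivot, and rocks with the gate
- pad_right (a point): the same for the right thumb pad (60 mm to the right of the pivot); it is the raised one at the start (top face about z = 115 to 118 mm) and stands at about z = 91 mm when the gate is fully over at -0.22, about 11 mm farther to the right than when raised
- ball_center (a point): centre of the white ceramic grinding ball, 25 mm in diameter, 50 g, loose; at the start it lies on the ledge, its centre 111 mm above the worktop, about 34 mm to the near side of the pivot. A light push rolls it forwards; the ball's way to the far edge is clear
- pocket_right (a point): middle of the floor of the right-hand pocket (40 mm long along y, 36 mm wide, floor 20 mm above the worktop): where the ball shall end
- pocket_left (a point): the same for the left-hand pocket: the wrong one
- dropper: dropper bottle, 33 mm in diameter, 76 mm tall, standing loose before the left pocket; origin under its middle; leave alone
- vial: capped vial, 21 mm in diameter, 90 mm tall, standing loose before the right pocket; origin under its middle; leave alone
- cup: white sample cup with lid, 51 mm in diameter, 63 mm tall, standing behind the divider; leave alone
- petri: petri dish, 63 mm in diameter, 14 mm high, lying behind the divider; leave alone

How it is judged:
By the outcome, as a careful person would: the job done as asked, in the order asked, and still so for the second after the job is handed in, with the robot touching nothing.
It also fails if it takes over 38 s, if anything falls off the work surface, if the arm or the gripper's body presses on something with over 40 N, if the wrist force passes 120 N, or if a joint passes its speed limit or range.

### The arm

A 6-joint arm with a two-finger parallel gripper is mounted at the origin on a cart in front of the work surface, level with it; the furniture and walls round the work are solid. World frame = base frame: x ahead of the robot, y to its left, z up, the work surface at z = 0. Lengths are in m, angles in rad, forces in N, time in s.
With the tool pointing down it reaches from about 0.25 to 0.725 m from the base axis. Payload 4 kg.
Tool frame: the origin (TCP) lies midway between the tips of the shut fingers; the grasp point (between the pads) lies 19 mm behind it; z points along the fingers, y is the line along which they close (so a half turn about z gives the same grasp; the last joint's range is limited). The gripper opens to 85 mm and grips with 20 to 120 N. Pads are 22 mm wide; open, the fingers measure 114 mm over their backs; the gripper's body (76 mm by 85 mm) begins 54 mm behind the grasp point. The pads swing forward as they close: fully open they stand 13 mm farther back than shut.
Start: joints at [-1.12, 0.241, 0.005, 1.335, 0, 1.571], TCP at [0.218, -0.45, 0.231] pointing down, gripper open.
Joint ranges: [-2.72, 2.72], [-1.05, 1.87], [-1.09, 1.28], [-1.99, 2.15], [-1.42, 1.44], [-3.14, 3.14]. Speed limits (rad/s): [2.79, 2.79, 3.14, 3.14, 3.14, 3.14].

### API

Orientations are given as a unit quaternion [x, y, z, w].
In Python, from workcell import bot gives the robot as it stands. The module is installed in compiled form; this text tells all that it offers.
- The arm moves only by the tool drive_tool, never from a script. Its arguments are lists of equal length, an entry for each row: "slide": the shift along the tool's x, y, z scaled (see below), a list of three; "rotation": the turn, a rotation vector about the tool's x, y, z scaled (see below), a list of three. A call has exactly 8 rows; each row is the pose to reach, as a shift and turn from the pose commanded when the call began, along the tool's axes at that moment; what a row does not reach only later rows make up. The controller multiplies each number of a shift by 250 mm and each number of a turn by 0.5 rad. A row lasts 1/8 s, in which the tool goes at most 62.5 mm and 10.7 degrees, less where a joint would pass 70% of its speed; a pose out of reach is approached as far as the arm can. A call with a number of a shift or a turn outside -1 to 1 is refused whole. A call with a gripper value outside its range is refused whole. "gripper" is the opening, from 0 (shut) to 1 (fully open), set as the call begins (left out, the last holds). The fingers move at their own pace and stop on an object; the grip force is fixed at half the most. Time passes only in rows, so rows that repeat a pose let the fingers close, or fill a call up. It gives the time, the measured TCP pose, the force, the opening and the grip force at its end, in the units of the state.
- bot.get_obs(): the state, without advancing time (a new reading comes with each control period).
- bot.camera(name): name is "scene" or "top" or "wrist"; returns a dict with "image" (384x512x3 uint8, red, green, blue), "z_map" (384x512 float32, m along the optical axis (not along the pixel's ray), 0 where there is no reading), "camera_matrix" (3x3 intrinsics, pixels), "xyz" and "orientation" of the camera in the world. Camera axes: x right, y up, looking along -z (the intrinsics and any distortion apply to the point x, -y, -z); pixel columns grow to the right and rows downward; lengths in m; the calibration is good to about 2 mm. A picture is of the moment at which its call begins.
- bot.job_done(): hands the job in; it is judged then, once.
The state is a dict: "clock": time; "joint_pos": joint angles; "joint_vel": joint speeds; "tau": joint torques, N m; "eef_pos": TCP position; "tool_rot": TCP orientation; "ft_force": force on the tool from outside, world axes, zero at the start; "ft_torque": the same for the moment, N m; "grip_width": finger opening in m; "grasp_force": force on a finger pad.
Only numpy, scipy, OpenCV 4.12 (cv2) and the standard library are available. Lean on these libraries where they do the work, as an engineer would, in place of code of your own. Each camera call takes 0.05 s, during which the arm holds its last target. There are 200 camera calls.

## Working session

There is one attempt and no reset: what is moved stays moved. The work goes in short steps, Python scripts to look and compute and a tool call to move; the robot and the scene stay as the last step left them, time stands still between calls to the robot, and variables do not carry over. Pictures are saved under pics/ and viewed, at most 10 in all, crops included, and the job is handed in when it is done.

Besides the shell and the picture viewer there is one more tool, called after "Emit:" in YAML: its name, and indented under it one key for each argument. drive_tool: Moves the arm, as the interface text tells. Shifts and turns lie within -1 to 1; 1 stands for 250 mm of shift or 0.5 rad of turn. Its arguments: {"type":"object","properties":{"slide":{"type":"array","items":{"type":"array","items":{"type":"number"}}},"rotation":{"type":"array","items":{"type":"array","items":{"type":"number"}}},"gripper":{"type":"number"}},"required":["slide","rotation"]}

```bash
mkdir -p pics; cat > h.py <<'E'
import numpy as np, cv2
from workcell import bot
from scipy.spatial.transform import Rotation as R
def cloud(c):
    K=c["camera_matrix"];z=c["z_map"];v,u=np.mgrid[0:384,0:512]
    p=np.stack([(u-K[0,2])/K[0,0]*z,-(v-K[1,2])/K[1,1]*z,-z],-1)
    return p@R.from_quat(c["orientation"]).as_matrix().T+np.array(c["xyz"])
E
python3 - <<'E'
from h import *
o=bot.get_obs();print(o["clock"],o["eef_pos"],o["tool_rot"])
ims=[]
for n in("scene","top"):
    c=bot.camera(n);np.savez(n+".npz",**{k:np.array(v) for k,v in c.items()})
    print(n,c["xyz"],c["orientation"],c["camera_matrix"]);cv2.imwrite(f"pics/{n}0.png",cv2.cvtColor(c["image"],cv2.COLOR_RGB2BGR))
E
```

```text
0.0 [ 0.21757696 -0.4494779   0.23040082] [ 9.74698757e-01  2.23520144e-01 -2.45670373e-04 -1.00895994e-03]
scene [-0.01038023  0.46370894  0.59812187] [-0.18569113  0.4316239   0.80793313 -0.3556173 ] [[416.56637181   0.         252.54303969]
 [  0.         416.56637181 188.85838366]
 [  0.           0.           1.        ]]
top [ 0.45590666 -0.01105867  1.01353556] [ 0.02145793 -0.03943931 -0.69699954  0.71566455] [[394.30282387   0.         251.42336715]
 [  0.         394.30282387 198.08106564]
 [  0.           0.           1.        ]]
```

View pics/top0.png

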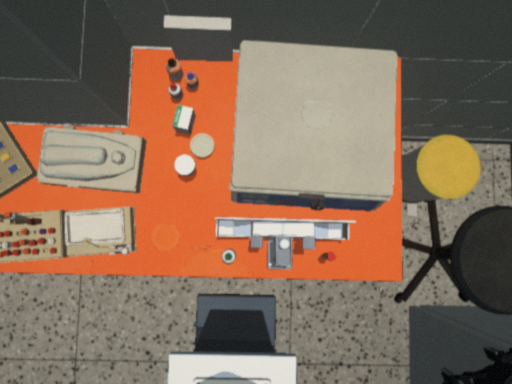

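View pics/scene0.png

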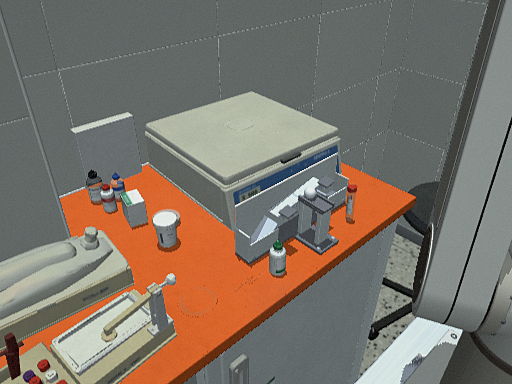

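The top view shows the divider at about (283,230), the ball at (285,243), the pads at (257,242) and (308,243), the dropper at (229,256) and the vial at (329,257). A big instrument stands just behind it. I'll measure these next.

```bash
python3 - <<'E'
from h import *
c=np.load("top.npz");P=cloud(c);im=c["image"]
hsv=cv2.cvtColor(im,cv2.COLOR_RGB2HSV)
print(P[90:92,300],"box");
# back panel: tops z~.125
z=P[...,2];roi=np.zeros(z.shape,bool);roi[212:275,210:360]=1
m=roi&(abs(z-.125)<.008);m[235:]=0
v,u=np.nonzero(m);q=P[m];print("panel",len(q),q.min(0),q.max(0),np.polyfit(q[:,1],q[:,0],1))
for n,(a,b) in dict(ball=(285,243),padL=(257,242),padR=(308,243)).items():
    print(n,P[b-4:b+5,a-6:a+7,2].round(3)[::2,::2])
hs=roi&(hsv[...,1]<80)&(hsv[...,2]>100)
cv2.imwrite("pics/topc.png",cv2.resize(cv2.cvtColor(im[205:275,205:360],cv2.COLOR_RGB2BGR),None,fx=5,fy=5,interpolation=cv2.INTER_CUBIC))
s=np.load("scene.npz")["image"][150:260,220:370]
cv2.imwrite("pics/scc.png",cv2.resize(cv2.cvtColor(s,cv2.COLOR_RGB2BGR),None,fx=5,fy=5,interpolation=cv2.INTER_CUBIC))
E
```

```text
[[ 0.78188388 -0.13682922  0.14190651]
 [ 0.77934852 -0.1367893   0.14242162]] box
panel 263 [ 0.48371245 -0.26925062  0.11705588] [0.48779529 0.04809867 0.12837938] [-5.18320581e-05  4.85645475e-01]
ball [[0.098 0.1   0.113 0.113 0.099 0.101 0.106]
 [0.097 0.116 0.121 0.121 0.122 0.099 0.106]
 [0.115 0.119 0.12  0.123 0.122 0.117 0.103]
 [0.113 0.119 0.123 0.122 0.119 0.118 0.104]
 [0.1   0.117 0.119 0.12  0.12  0.098 0.104]]
padL [[ 9.300e-02  9.300e-02  9.500e-02  9.600e-02  9.400e-02  9.700e-02
   3.000e-03]
 [ 9.400e-02  9.400e-02  9.200e-02  9.500e-02  9.800e-02  1.014e+00
  -1.000e-03]
 [ 9.300e-02  9.300e-02  9.200e-02  9.600e-02  9.200e-02  9.800e-02
   2.000e-03]
 [ 9.300e-02  9.300e-02  9.600e-02  9.500e-02  9.300e-02  9.700e-02
  -3.000e-03]
 [ 9.100e-02  9.200e-02  9.500e-02  9.300e-02  9.800e-02  9.700e-02
  -3.000e-03]]
padR [[ 0.000e+00  1.120e-01  1.120e-01  1.150e-01  1.150e-01  1.160e-01
   1.150e-01]
 [ 1.000e-03  1.110e-01  1.130e-01  1.150e-01  1.170e-01  1.140e-01
   1.170e-01]
 [ 3.000e-03  1.150e-01  1.150e-01  1.150e-01  1.160e-01  1.180e-01
   1.160e-01]
 [ 0.000e+00  1.014e+00  1.150e-01  1.160e-01  1.120e-01  1.190e-01
   1.180e-01]
 [-2.000e-03  1.130e-01  1.120e-01  1.160e-01  1.150e-01  1.170e-01
   1.160e-01]]
```

View pics/topc.png

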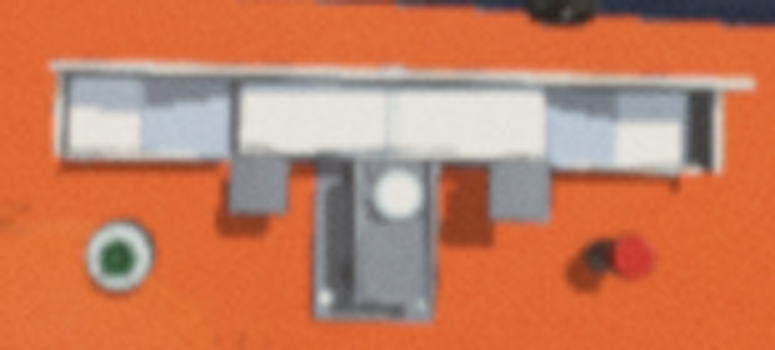

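View pics/scc.png

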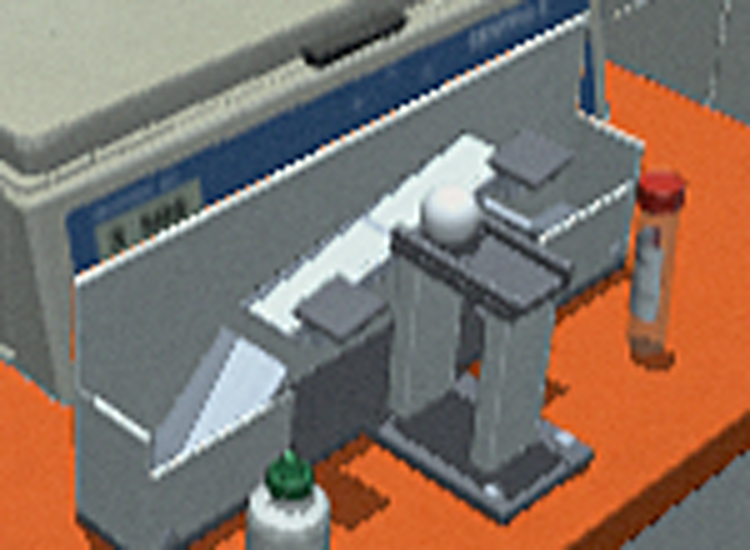

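The crops show the gate tipped left, the right pad raised, and the ball centred on its ledge. The way is clear from the robot side.

```bash
python3 - <<'E'
from h import *
c=np.load("top.npz");P=cloud(c);z=P[...,2]
def box(u0,u1,v0,v1,zl,zh):
    m=np.zeros(z.shape,bool);m[v0:v1,u0:u1]=1;m&=(z>zl)&(z<zh);q=P[m];return q
for n,a in dict(padL=(250,264,235,250,.085,.103),padR=(301,318,236,252,.106,.124)).items():
    q=box(*a);print(n,len(q),np.median(q,0),(q.min(0)+q.max(0))/2,np.ptp(q,axis=0))
m=np.zeros(z.shape,np.uint8);m[235:252,275:296]=((c["image"].min(2)>185))[235:252,275:296]
for M in (m,):
    n,l,s,ct=cv2.connectedComponentsWithStats(M);i=1+np.argmax(s[1:,4]);u,v=ct[i];print("ball px",u,v,s[i])
    K=c["camera_matrix"];d=R.from_quat(c["orientation"]).apply([(u-K[0,2])/K[0,0],-(v-K[1,2])/K[1,1],-1]);t=(.111-c["xyz"][2])/d[2];print(c["xyz"]+t*d)
for a,b in((225,255),(255,285),(285,315),(315,352)):
    q=box(a,b,215,232,.119,.131);print("panel",q.mean(0),np.ptp(q,axis=0))
q=box(260,300,240,272,.102,.109);print("kerb",(q.min(0)+q.max(0))/2,np.ptp(q,axis=0))
q=box(212,240,245,268,.03,.1);print("dropper",np.median(q,0));q=box(318,345,245,268,.03,.1);print("vial",q[q[:,2]>.075].mean(0))
q=box(232,395,60,205,.09,.3);print("instr",q[:,0].min(),q[:,2].max())
q=box(240,380,35,211,.09,.3);print("instr",q[:,0].min(),q[:,2].max())
E
```

```text
padL 141 [ 0.43408271 -0.04855936  0.0942007 ] [ 0.43484984 -0.047836    0.09442794] [0.02609915 0.02614495 0.01065786]
padR 150 [ 0.4347616  -0.16544176  0.11463943] [ 0.43475802 -0.16560237  0.1143205 ] [0.02765019 0.0255367  0.01073609]
ball px 284.1967213114754 243.29508196721312 [280 239   9   9  61]
[ 0.4327589  -0.11041017  0.111     ]
panel [ 0.48593469 -0.00449538  0.12495076] [0.00372358 0.06524068 0.00883854]
panel [ 0.48567802 -0.07530432  0.12426722] [0.0038195  0.06559489 0.00886116]
panel [ 0.48554833 -0.14551698  0.12443402] [0.00392457 0.06631425 0.00889434]
panel [ 0.485616   -0.22022089  0.12423656] [0.00408285 0.08270056 0.00849307]
kerb [ 0.41160056 -0.11027784  0.10416184] [0.05786771 0.03889772 0.00423885]
dropper [0.39784794 0.01647546 0.0547057 ]
vial [ 0.40488842 -0.2232282   0.08907371]
instr 0.5340674063199835 0.14838912091428136
instr 0.5340674063199835 0.14876612870972383
```

Emit:
drive_tool:
  slide:
    - [0.15, -0.075, 0]
    - [0.3, -0.15, 0]
    - [0.5, -0.25, 0]
    - [0.7, -0.35, 0]
    - [0.85, -0.42, 0]
    - [1, -0.5, 0]
    - [1, -0.5, 0]
    - [1, -0.5, 0]
  rotation:
    - [0, 0, 0.15]
    - [0, 0, 0.3]
    - [0, 0, 0.45]
    - [0, 0, 0.6]
    - [0, 0, 0.75]
    - [0, 0, 0.9]
    - [0, 0, 0.9]
    - [0, 0, 0.9]
  gripper: 0

```text
clock: 1.1
eef_pos: [0.3881, -0.2286, 0.231]
tool_rot: [1.0, 0.001, -0.0, -0.0]
ft_force: [-0.4, 0.6, -0.7]
grip_width: -0.0002
grasp_force: 0.0
```

Emit:
drive_tool:
  slide:
    - [0.09, -0.12, 0]
    - [0.18, -0.234, 0]
    - [0.18, -0.234, 0.1]
    - [0.18, -0.234, 0.2]
    - [0.18, -0.234, 0.3]
    - [0.18, -0.234, 0.38]
    - [0.18, -0.234, 0.38]
    - [0.18, -0.234, 0.38]
  rotation:
    - [0, 0, 0]
    - [0, 0, 0]
    - [0, 0, 0]
    - [0, 0, 0]
    - [0, 0, 0]
    - [0, 0, 0]
    - [0, 0, 0]
    - [0, 0, 0]

```text
clock: 2.1
eef_pos: [0.4335, -0.171, 0.137]
tool_rot: [1.0, -0.0, 0.0, 0.0]
ft_force: [0.4, -0.0, 0.4]
grip_width: -0.0002
grasp_force: 0.0
```

```bash
python3 - <<'E'
from h import *
ims=[bot.camera(n)["image"] for n in("scene","wrist")]
a=cv2.resize(ims[0][120:270,220:400],(540,450),interpolation=cv2.INTER_CUBIC);b=cv2.resize(ims[1],(256,192))
k=np.zeros((450,796,3),np.uint8);k[:,:540]=a;k[:192,540:]=b
cv2.imwrite("pics/p1.png",k[...,::-1]);print(bot.get_obs()["eef_pos"])
E
```

```text
[ 0.43398702 -0.1708174   0.13739144]
```

View pics/p1.png

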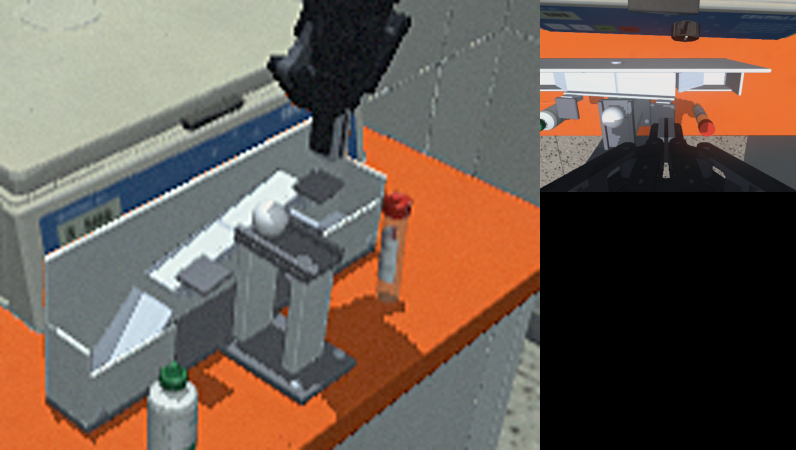

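The fingertip (about 325,155 in the picture) stands above the raised right pad (320,185). Now I press it down.

Emit:
drive_tool:
  slide:
    - [0, 0, 0.05]
    - [0, 0, 0.08]
    - [0, 0.005, 0.1]
    - [0, 0.01, 0.115]
    - [0, 0.015, 0.13]
    - [0, 0.02, 0.145]
    - [0, 0.02, 0.16]
    - [0, 0.02, 0.16]
  rotation:
    - [0, 0, 0]
    - [0, 0, 0]
    - [0, 0, 0]
    - [0, 0, 0]
    - [0, 0, 0]
    - [0, 0, 0]
    - [0, 0, 0]
    - [0, 0, 0]

```text
clock: 3.2
eef_pos: [0.4335, -0.1748, 0.096]
tool_rot: [1.0, 0.0, 0.0, -0.0]
ft_force: [0.3, -0.5, 0.5]
grip_width: -0.0
grasp_force: 0.3
```

Emit:
drive_tool:
  slide:
    - [0, 0, 0.004]
    - [0, 0, 0.006]
    - [0, 0, 0.008]
    - [0, 0, 0.01]
    - [0, 0, 0.012]
    - [0, 0, 0.014]
    - [0, 0, 0.014]
    - [0, 0, 0.014]
  rotation:
    - [0, 0, 0]
    - [0, 0, 0]
    - [0, 0, 0]
    - [0, 0, 0]
    - [0, 0, 0]
    - [0, 0, 0]
    - [0, 0, 0]
    - [0, 0, 0]

```text
clock: 4.2
eef_pos: [0.4335, -0.1751, 0.0928]
tool_rot: [1.0, 0.0, 0.0, 0.0]
ft_force: [-0.8, -1.6, 1.4]
grip_width: -0.0
grasp_force: 1.1
```

Not at the stop yet; I press further in small steps.

Emit:
drive_tool:
  slide:
    - [0, 0, 0.002]
    - [0, 0, 0.004]
    - [0, 0, 0.006]
    - [0, 0, 0.008]
    - [0, 0, 0.01]
    - [0, 0, 0.01]
    - [0, 0, 0.01]
    - [0, 0, 0.01]
  rotation:
    - [0, 0, 0]
    - [0, 0, 0]
    - [0, 0, 0]
    - [0, 0, 0]
    - [0, 0, 0]
    - [0, 0, 0]
    - [0, 0, 0]
    - [0, 0, 0]

```text
clock: 5.2
eef_pos: [0.4336, -0.1752, 0.0922]
tool_rot: [1.0, 0.0, 0.001, 0.0]
ft_force: [-4.7, -1.6, 15.6]
grip_width: -0.0001
grasp_force: 7.5
```

The force has risen to 15.6 N, so the gate is at its stop. I raise the finger and move behind the ball, then check.

Emit:
drive_tool:
  slide:
    - [0, 0, -0.12]
    - [0, 0, -0.24]
    - [0, 0, -0.34]
    - [-0.05, -0.08, -0.34]
    - [-0.1, -0.16, -0.34]
    - [-0.155, -0.258, -0.34]
    - [-0.155, -0.258, -0.34]
    - [-0.155, -0.258, -0.34]
  rotation:
    - [0, 0, 0]
    - [0, 0, 0]
    - [0, 0, 0]
    - [0, 0, 0]
    - [0, 0, 0]
    - [0, 0, 0]
    - [0, 0, 0]
    - [0, 0, 0]

```text
clock: 6.2
eef_pos: [0.3948, -0.1105, 0.1752]
tool_rot: [1.0, 0.001, 0.0, -0.0]
ft_force: [-0.3, -0.9, 0.2]
grip_width: 0.0
grasp_force: 0.0
```

```bash
python3 - <<'E'
from h import *
ims=[bot.camera(n)["image"] for n in("scene","wrist")]
a=cv2.resize(ims[0][140:260,220:370],(450,360),interpolation=cv2.INTER_CUBIC);b=cv2.resize(ims[1][100:330,:],(340,153))
k=np.zeros((360,792,3),np.uint8);k[:,:450]=a;k[:153,450:790]=b
cv2.imwrite("pics/p2.png",k[...,::-1]);print(bot.get_obs()["eef_pos"])
c=bot.camera("top");P=cloud(c);z=P[...,2]
for n,(u0,u1,v0,v1) in dict(L=(248,268,232,252),R=(300,322,234,254)).items():
    q=P[v0:v1,u0:u1].reshape(-1,3);q=q[(q[:,2]>.08)&(q[:,2]<.125)&(q[:,0]<.447)];print(n,len(q),np.median(q,0))
m=(c["image"].min(2)>185)[237:250,278:291];print(m.sum())
E
```

```text
[ 0.39501703 -0.11094691  0.17519274]
L 143 [ 0.43425111 -0.05682388  0.11735588]
R 26 [ 0.4438898  -0.17752827  0.09037545]
59
```

View pics/p2.png

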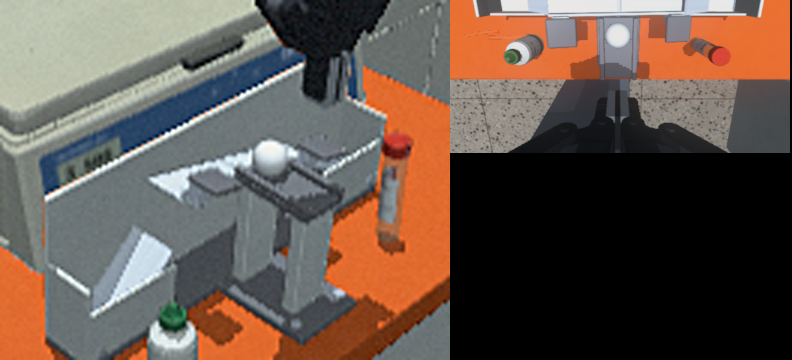

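Both pads confirm the gate is over: left at 117 mm, right at 90 mm. The ball (268,157) is still on its ledge, and in the wrist view the fingertip lines up with it. Next I lower the finger behind the ball and push.

Emit:
drive_tool:
  slide:
    - [0, 0, 0.08]
    - [0, 0, 0.16]
    - [0, 0, 0.22]
    - [0, 0, 0.252]
    - [0, 0, 0.252]
    - [0.02, 0, 0.252]
    - [0.03, 0, 0.252]
    - [0.03, 0, 0.252]
  rotation:
    - [0, 0, 0]
    - [0, 0, 0]
    - [0, 0, 0]
    - [0, 0, 0]
    - [0, 0, 0]
    - [0, 0, 0]
    - [0, 0, 0]
    - [0, 0, 0]

```text
clock: 7.35
eef_pos: [0.4027, -0.1107, 0.1127]
tool_rot: [1.0, 0.0, 0.0, 0.0]
ft_force: [0.4, 0.1, -0.2]
grip_width: -0.0001
grasp_force: 0.0
```

Emit:
drive_tool:
  slide:
    - [0.02, 0, 0]
    - [0.04, 0, 0]
    - [0.06, 0, 0]
    - [0.08, 0, 0]
    - [0.1, 0, 0]
    - [0.12, 0, 0]
    - [0.12, 0, 0]
    - [0.12, 0, 0]
  rotation:
    - [0, 0, 0]
    - [0, 0, 0]
    - [0, 0, 0]
    - [0, 0, 0]
    - [0, 0, 0]
    - [0, 0, 0]
    - [0, 0, 0]
    - [0, 0, 0]

```text
clock: 8.35
eef_pos: [0.4367, -0.1124, 0.12]
tool_rot: [1.0, 0.0, 0.007, 0.002]
ft_force: [-7.0, -0.5, 41.4]
grip_width: 0.0004
grasp_force: 21.0
```

```bash
python3 - <<'E'
from h import *
ims=[bot.camera(n)["image"] for n in("scene","top")]
a=cv2.resize(ims[0][140:260,220:370],(450,360),interpolation=cv2.INTER_CUBIC);b=cv2.resize(ims[1][205:275,205:360],(340,154))
k=np.zeros((360,792,3),np.uint8);k[:,:450]=a;k[:154,450:790]=b
cv2.imwrite("pics/p3.png",k[...,::-1]);print(bot.get_obs()["eef_pos"])
E
```

```text
[ 0.43863717 -0.11255968  0.12028217]
```

View pics/p3.png

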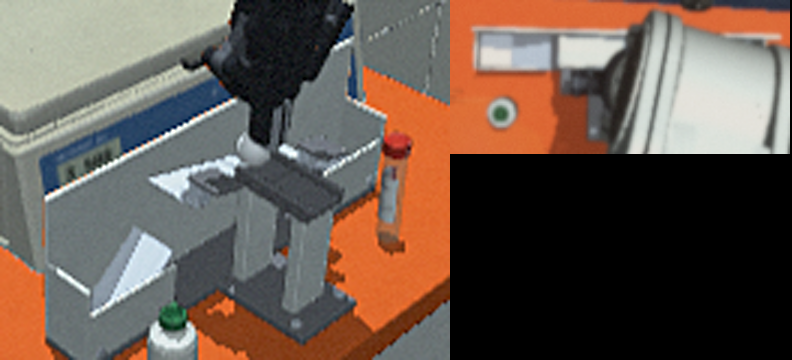

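The finger rode up onto the ball: z is 120 mm and 41 N pushes upward. The ball (252,150) sits at the far part of the ledge, under the fingertip. I lift straight off.

Emit:
drive_tool:
  slide:
    - [0, 0, -0.04]
    - [0, 0, -0.1]
    - [0, 0, -0.2]
    - [0, 0, -0.25]
    - [-0.08, 0, -0.25]
    - [-0.16, 0, -0.25]
    - [-0.2, 0, -0.25]
    - [-0.2, 0, -0.25]
  rotation:
    - [0, 0, 0]
    - [0, 0, 0]
    - [0, 0, 0]
    - [0, 0, 0]
    - [0, 0, 0]
    - [0, 0, 0]
    - [0, 0, 0]
    - [0, 0, 0]

```text
clock: 9.45
eef_pos: [0.3818, -0.1106, 0.1747]
tool_rot: [1.0, 0.0, -0.0, -0.0]
ft_force: [0.2, 0.6, -0.4]
grip_width: -0.0004
grasp_force: 0.0
```

```bash
python3 - <<'E'
from h import *
ims=[bot.camera(n)["image"] for n in("scene","wrist")]
a=cv2.resize(ims[0][140:260,220:370],(450,360),interpolation=cv2.INTER_CUBIC);b=cv2.resize(ims[1][100:330,90:420],(340,237))
k=np.zeros((360,792,3),np.uint8);k[:,:450]=a;k[:237,450:790]=b
cv2.imwrite("pics/p4.png",k[...,::-1]);print(bot.get_obs()["eef_pos"])
c=bot.camera("wrist");P=cloud(c);m=((c["image"].min(2)>185)&(abs(P[...,1]+.11)<.02)&(P[...,2]>.107)&(P[...,0]<.47)).astype(np.uint8)
q=P[m>0];print("ball upper pts",len(q),(q.min(0)+q.max(0))/2,q.min(0),q.max(0))
E
```

```text
[ 0.38275388 -0.11072628  0.17487067]
ball upper pts 88 [ 0.45852236 -0.11100726  0.31668434] [ 0.45852236 -0.11100726  0.31668434] [ 0.45852236 -0.11100726  0.31668434]
```

View pics/p4.png

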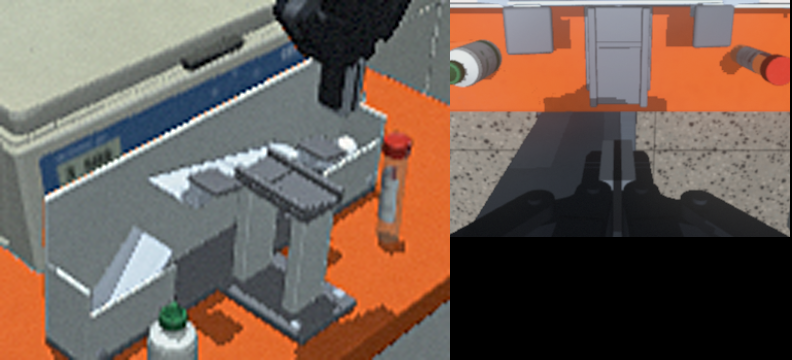

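The ball has left the ledge and shows on the right, at (345,145). I move the arm clear and check that it is in the pocket.

Emit:
drive_tool:
  slide:
    - [0, 0, -0.15]
    - [-0.1, 0.15, -0.3]
    - [-0.2, 0.3, -0.3]
    - [-0.3, 0.5, -0.3]
    - [-0.4, 0.7, -0.3]
    - [-0.4, 0.85, -0.3]
    - [-0.4, 1, -0.3]
    - [-0.4, 1, -0.3]
  rotation:
    - [0, 0, 0]
    - [0, 0, 0]
    - [0, 0, 0]
    - [0, 0, 0]
    - [0, 0, 0]
    - [0, 0, 0]
    - [0, 0, 0]
    - [0, 0, 0]

```text
clock: 10.6
eef_pos: [0.2825, -0.3631, 0.2491]
tool_rot: [1.0, -0.001, -0.0, 0.0]
ft_force: [-0.1, 0.4, -0.8]
grip_width: 0.0
grasp_force: 0.0
```

```bash
python3 - <<'E'
from h import *
c=bot.camera("top");P=cloud(c);s=bot.camera("scene")["image"]
a=cv2.resize(s[140:260,220:370],(450,360),interpolation=cv2.INTER_CUBIC);b=cv2.resize(c["image"][205:275,205:360],(340,154),interpolation=cv2.INTER_CUBIC)
k=np.zeros((360,792,3),np.uint8);k[:,:450]=a;k[:154,450:790]=b
cv2.imwrite("pics/p5.png",k[...,::-1])
print((P[222:240:2,326:348:2,2]*1000).round());print(P[232,335]);o=bot.get_obs();print(o["clock"],o["eef_pos"])
for n,(u0,u1,v0,v1) in dict(L=(248,268,232,252),R=(300,322,234,254)).items():
    q=P[v0:v1,u0:u1].reshape(-1,3);q=q[(q[:,2]>.08)&(q[:,2]<.125)&(q[:,0]<.447)];print(n,len(q),np.median(q,0))
E
```

```text
[[106. 114. 116. 122. 122. 121. 123. 121. 127. 124. 126.]
 [ 32.  21.  20.  19.  18.  20.  34.  18.  20.  45.  58.]
 [ 28.  20.  19.  20.  18.  38.  40.  42.  37.  40.  59.]
 [ 26.  20.  20.  19.  38.  41.  46.  45.  41.  40.  59.]
 [ 32.  22.  21.  22.  36.  40.  44.  44.  43.  38.  56.]
 [ 27.  20.  21.  21.  17.  39.  41.  41.  37.  42.  57.]
 [ 27.  20.  20.  18.  16.  20.  19.  20.  19.  38.  57.]
 [ 32.  22.  21.  20.  18.  15.  19.  21.  18.  41.  58.]
 [ 48.  48.  46.  49.  49.  47.  42.  24.  23.  39.  58.]]
[ 0.46183905 -0.24501741  0.03459484]
10.7 [ 0.28228979 -0.36061264  0.24927675]
L 143 [ 0.43428113 -0.05674321  0.11754962]
R 130 [ 0.43422197 -0.17298655  0.09117636]
```

View pics/p5.png

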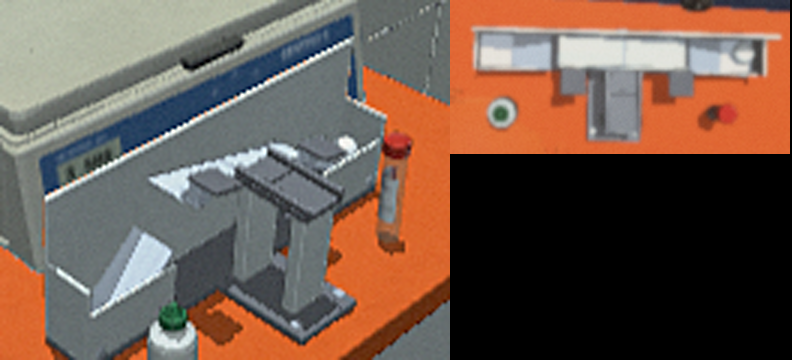

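The ball is at rest in the right pocket, at (743,50) in the top view. Its top is at 45 mm, which is the 20 mm floor plus its 25 mm diameter. The vial and bottle have not moved, so I hand in.

```bash
python3 -c "
from workcell import bot
print(bot.job_done())"
```

```text
the job is handed in; nothing more can be done
None
```

The gate is fully over to its right-hand stop, the ball rests in the right-hand pocket, the bottle and vial stand where they were, and the job was handed in at about 10.7 s; during the push the fingertip rode up onto the ball with about 41 N upward before the ball went over the edge.

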